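Put the glue back and latch the supply crate's gate

ROBOT

A 7-joint arm with a two-finger parallel gripper is mounted at the origin on a cart in front of the work surface, level with it; the furniture and walls round the work are solid. World frame = base frame: x ahead of the robot, y to its left, z up, the work surface at z = 0. Lengths are in m, angles in degrees, forces in N, time in s.
With the tool pointing down it reaches from about 0.4 to 0.9 m from the base axis. Payload 5.5 kg.
Tool frame: the origin (TCP) lies at the centre of the arm's flange, where the gripper is bolted on; the fingertips stand ctrl.tcp_to_tips ahead of it and the grasp point (between the pads) lies 155 mm ahead of it (ctrl.tcp_to_tips is the distance from the TCP to the fingertips, in m); z points along the fingers, y is the line along which they close (so a half turn about z gives the same grasp; the last joint's range is limited). The gripper opens to 85 mm and grips with 20 to 120 N. Pads are 22 mm wide; open, the fingers measure 114 mm over their backs; the gripper's body (76 mm by 85 mm) begins 54 mm behind the grasp point. The pads swing forward as they close: fully open they stand 13 mm farther back than shut.
Start: joints at [-52.586, 28.699, -24.465, 88.831, 12.651, 65.22, -12.049], TCP at [0.247, 0.601, 0.405] pointing down, gripper open.
Joint ranges: [-164.97, 164.97], [-17.58, 116.51], [-87.97, 89.64], [11.32, 138.91], [-80.73, 260.73], [10.89, 115.49], [-147.41, 147.41]. Speed limits (degrees/s): [147.25, 147.25, 180, 180, 180, 180, 180].

INTERFACE

Orientations are given as [roll, pitch, yaw] about the fixed x, y, z axes, in that order (R = Rz(yaw) Ry(pitch) Rx(roll)).
In Python, from rig import status, viewer, order, ctrl gives the robot as it stands.
- The arm moves only by the tool drive_tool, never from a script. Its argument "motion" is one flat list of numbers, 7 for each row, row after row: the shift along the tool's x, y, z in mm, then the turn, a rotation vector about the tool's x, y, z in rad, then the finger opening in mm, from 0 to 85.4. A call has 1 to 20 rows; each row is the pose to reach, as a shift and turn from the pose commanded when the call began, along the tool's axes at that moment; what a row does not reach only later rows make up. A row lasts 1/8 s, in which the tool goes at most 62.5 mm and 10.7 degrees, less where a joint would pass 70% of its speed; a pose out of reach is approached as far as the arm can. A call with a gripper value outside its range is refused whole. The fingers move at their own pace and stop on an object; the grip force is fixed at half the most. Time passes only in rows, so rows that repeat a pose let the fingers close. It gives the time, the measured TCP pose, the force, the opening and the grip force at its end, in the units of the state.
- status.get_obs(): the state, without advancing time (a new reading comes with each control period).
- viewer.camera(name): name is "scene" or "top"; returns the picture (384x512x3 uint8, blue, green, red); there is no depth.
- viewer.get_calibration(name): a dict with "fx", "fy", "cx", "cy" (pixels), "extrinsics" (4x4, takes a point from world to camera coordinates). Camera axes: x right, y down, z forward; pixel columns grow to the right and rows downward; lengths in m; the calibration is good to about 2 mm. A picture is of the moment at which its call begins. get_calibration takes no time and is no camera call.
- order.sign_off(): hands the job in; it is judged then, once.
The state is a dict: "time_s": time; "q": joint angles; "joint_velocities": joint speeds; "joint_efforts": joint torques, N m; "tool_pos": TCP position; "tcp_rot": TCP orientation; "contact_force": force on the tool from outside, world axes, zero at the start; "ft_torque": the same for the moment, N m; "opening": finger opening in m; "finger_force": force on a finger pad.
Only numpy, scipy, OpenCV 4.12 (cv2) and the standard library are available. Lean on these libraries where they do the work, as an engineer would, in place of code of your own. Each camera call takes 0.05 s, during which the arm holds its last target. There are 200 camera calls.

TASK

Get the supply crate ready to be carried back to its shelf: stand the glue bottle upright on the floor of the crate's empty bay, setting it down rather than dropping it, and shut the gate with its latch bar lowered fully into the catch, so that the gate cannot swing open. Do not tip the bottle over, and leave the paint tubes, tape roll and sanding block where they are.

Things in the scene. Friction and masses are not known exactly. Their poses are not given: they have to be found in the camera images.
- crate: Brown wooden slatted supply crate, open at the top, fixed, 150 (x) x 220 (y) x 95 mm high. Origin: centre of its underside; -x is the front that the gate closes, +y its left seen from the front. A 6 mm divider at y = +10 mm, 63 mm high, parts a left bay with a fixed paint cup from an empty right bay (x -66 to +67, y -102 to +7 mm). Floor top 14 mm, walls and posts up to 95 mm above the table.
- bay (a point): Point on the floor of the empty right bay, 10 mm in front of the bay's middle; axes as the crate's.
- gate_hinge (a point): On the gate's vertical hinge axis, at the crate's right front post, 75 mm above the table. Axes turn with the gate: +y along the gate to its free edge (190 mm away), -x the outward normal of its front. The gate is a slatted wooden frame 12 mm thick, from 12 to 92 mm above the table.
- gate (a joint): Opening angle of the gate, rad: 0 = shut against the crate; grows as the free edge swings out, away from the crate. Light friction (0.05 N m) keeps it where it is left. The bar rides on the gate, so moving the bar's knob sideways swings the gate.
- bar (a joint): Angle of the latch bar on the gate, rad: 0 = level, down on its rest; grows as its free end with the knob is lifted; stop at 0.5. It falls back by its own weight (0.11 kg) when let go. It moves only up and down along the gate's front face.
- bar_pivot (a point): Pivot of the latch bar on the gate's front, 76 mm from the hinge along the gate, 21.5 mm in front of the hinge axis, 75 mm above the table; axes as the gate's. The dark steel bar, 10 mm thick and 16 mm high, runs from here 132 mm along +y, past the gate's free edge, to the catch.
- bar_knob (a point): Gripping point on the axis of the bar's upright red knob, a round post 16 mm thick: 85 mm along the bar from the pivot, 46 mm above the bar's middle (121 mm above the table, bar down). Knob top 22 mm higher, gate's top edge 29 mm lower. Axes turn with the bar, +y to its free end. Pinch from above, jaws closing across the bar (along x), so that it can tilt between the pads as it is lifted.
- bar_tip (a point): Middle of the bar near its free end, 128 mm along the bar from the pivot; lies in the catch when the gate is shut and latched.
- catch (a point): Middle of the seat of the catch on the crate's left front post, 75 mm above the table; axes as the crate's. A dark steel U, open at the top, 20 mm along the bar, slot 18 mm wide; its front lip (9 to 17 mm in front of this point) stands 14 mm above the underside of a level bar and has no ramp: a bar that is down stops the gate ajar at it; lift the bar 0.15 rad or more to pass over it.
- glue_center (a point): Pale see-through glue bottle with a white cap, 38 (x) x 66 (y) x 167 mm high, 0.09 to 0.2 kg, upright at the start: the point on its axis half-way up, 83.5 mm above its base. Its round cap, 36 mm across, takes the top 26 mm (57 to 83 mm above this point) and is the best place to pinch it from above, in any direction.
- red_tube: Paint tube with a red label, 39 x 131 x 26 mm, lying on the table; origin at the middle of its underside. A bystander.
- blue_tube: Paint tube with a blue label, 39 x 131 x 26 mm, lying on the table; origin at the middle of its underside. A bystander.
- tape_roll: Roll of masking tape lying flat, 98 mm across, 25 mm high; origin at the middle of its underside. A bystander.
- block: Brown sanding block, 45 x 75 x 35 mm; origin at the middle of its underside. A bystander.
Mind the look-alikes: they are no part of the job. Leave any green, purple or turquoise look-alike of the part that bears glue_center alone.

How it is judged (in metres and radians):
At the end, for the whole second after the job is handed in: The gate is shut (within 0.05 rad) with its bar down (within 0.04 rad of level) in the catch behind the lip; the glue bottle stands still and upright (within 0.12 rad) on the floor of the empty right bay (value of joint gate below 0.05 rad and value of joint bar below 0.04 rad and x of bar_tip in the frame of catch above -0.009 m and z of bar_tip in the frame of catch below 0.006 m and angle between glue_center's own z axis and vertical below 0.12 rad and x of glue_center in the frame of crate between -0.066 and 0.067 m and y of glue_center in the frame of crate between -0.102 and 0.007 m and z of glue_center in the frame of crate between 0.09 and 0.104 m and velocity of joint each of gate, bar below 0.05 rad/s and linear speed of glue below 0.02 m/s); the robot touches nothing.
It fails at once if the glue bottle is tipped by more than 0.7 rad (angle between glue_center's own z axis and vertical above 0.7 rad).
It fails at once if the glue bottle is dropped or thrown (faster than 0.8 m/s with no finger on it) (linear speed of glue above 0.8 m/s and contact force between the fingers and glue below 0.05 N).
It fails at once if a paint tube, the tape roll or the sanding block is shifted by more than 30 mm (distance of any of red_tube, blue_tube, tape_roll, block from where it was at the start of the episode above 0.03 m).
It also fails if it takes over 51 s, if anything falls off the work surface, if the arm or the gripper's body presses on something with over 40 N, if the wrist force passes 120 N, or if a joint passes its speed limit or range.

## Working session

There is one attempt and no reset: what is moved stays moved. The work goes in short steps, Python scripts to look and compute and a tool call to move; the robot and the scene stay as the last step left them, time stands still between calls to the robot, and variables do not carry over. Pictures are saved under pics/ and viewed, at most 10 in all, crops included, and the job is handed in when it is done.

Besides the shell and the picture viewer there is one more tool, called after "Request:" in YAML: its name, and indented under it one key for each argument. drive_tool: Moves the arm, as the interface text tells. Its arguments: {"type":"object","properties":{"motion":{"type":"array","items":{"type":"number"}}},"required":["motion"]}

```bash
mkdir -p pics; ls
python3 - <<'E'
from rig import status, viewer, ctrl
import cv2,numpy as np
for n in("scene","top"):
    cv2.imwrite(f"pics/{n}0.png",viewer.camera(n)); c=viewer.get_calibration(n); print(n,c["fx"],c["fy"],c["cx"],c["cy"]);print(np.round(c["extrinsics"],4))
print(status.get_obs(),ctrl.tcp_to_tips)
E
```

```text
pics
scene 421.28321527939505 421.28321527939505 248.65720128586804 194.3037219158021
[[ 0.5524 -0.8334  0.0192 -0.419 ]
 [-0.5498 -0.3816 -0.743   0.3187]
 [ 0.6266  0.3999 -0.669   1.0794]
 [ 0.      0.      0.      1.    ]]
top 472.1596729958975 472.1596729958975 254.59033701170722 187.49887642142306
[[ 2.0000e-04 -1.0000e+00  1.5000e-03 -1.3390e-01]
 [-9.8800e-01 -4.0000e-04 -1.5450e-01  5.9210e-01]
 [ 1.5450e-01 -1.4000e-03 -9.8800e-01  1.3367e+00]
 [ 0.0000e+00  0.0000e+00  0.0000e+00  1.0000e+00]]
{'time_s': 0.1, 'q': array([-52.58625886,  28.74921081, -24.45390543,  88.88614488,
        12.65134011,  65.22137394, -12.04692111]), 'joint_velocities': array([-0.17306946, -0.12422933,  0.02311406, -0.23077336, -0.03318038,
        0.02171353,  0.06899851]), 'joint_efforts': array([-9.35681019e-03, -5.70814812e+01, -5.83819762e+00, -2.81744850e+01,
        1.03836483e-02,  5.71194832e-03, -1.63125696e-05]), 'tool_pos': array([0.24692402, 0.60091679, 0.40374894]), 'tcp_rot': array([-1.79896681e+02, -2.77046352e-03,  1.57671638e+02]), 'contact_force': array([-0.57727534, -0.62135575, -0.42579115]), 'ft_torque': array([-0.04891266,  0.03565537,  0.02933971]), 'finger_force': 0.0, 'opening': 0.08535984718799078} 0.1734
```

View pics/scene0.png

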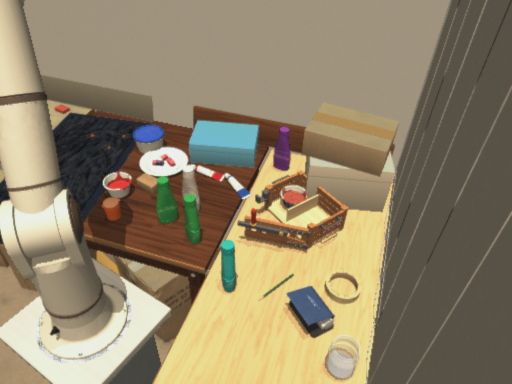

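View pics/top0.png

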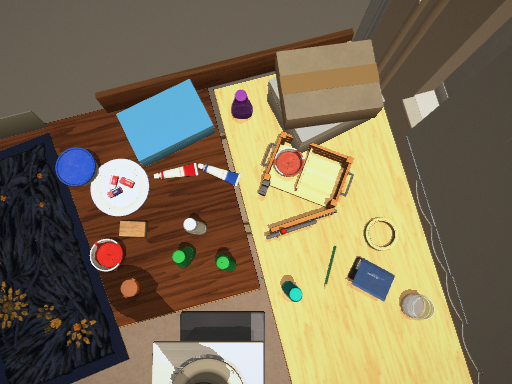

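Run:
```python
import cv2,numpy as np
a=cv2.imread("pics/top0.png")[120:260,170:370]; cv2.imwrite("pics/topc.png",cv2.resize(a,None,fx=4,fy=4,interpolation=2))
a=cv2.imread("pics/scene0.png")[150:260,150:350]; cv2.imwrite("pics/scc.png",cv2.resize(a,None,fx=4,fy=4,interpolation=2))
```

```text
(no output)
```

View pics/topc.png

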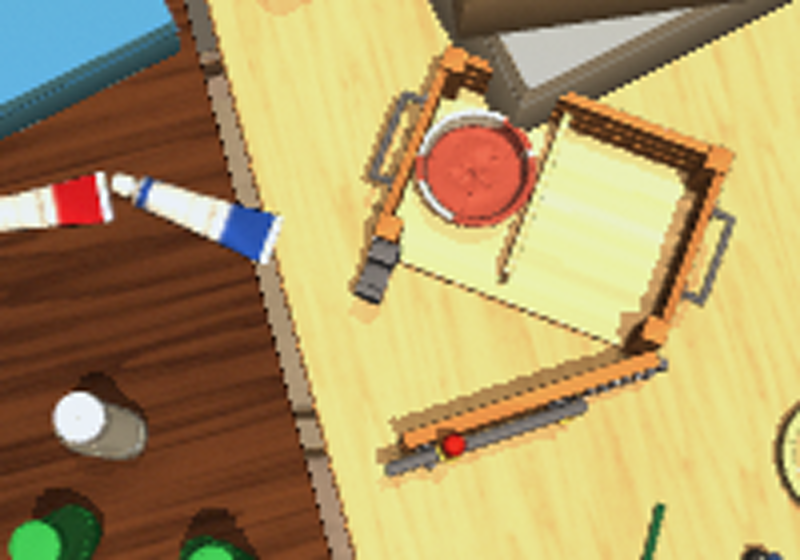

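View pics/scc.png

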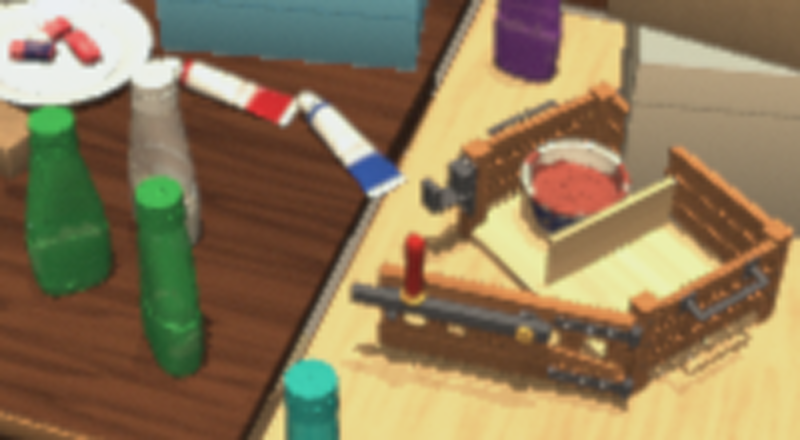

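The pictures show the white cap at top (190,224), the knob at top (283,231), and the crate's post tops at about (334,204), (267,177), (285,134) and (349,160). The gate is about 35° open, hinged at the right front post.

```bash
cat > h.py <<'E'
from rig import status, viewer
import cv2,numpy as np
def ray(n,u,v):
    c=viewer.get_calibration(n);E=np.array(c["extrinsics"]);R=E[:3,:3]
    d=R.T@np.array([(u-c["cx"])/c["fx"],(v-c["cy"])/c["fy"],1]);return -R.T@E[:3,3],d/np.linalg.norm(d)
def plane(n,u,v,z):
    o,d=ray(n,u,v);return o+d*(z-o[2])/d[2]
def tri(p,q):
    (o,d),(s,e)=ray("top",*p),ray("scene",*q)
    t=np.linalg.lstsq(np.c_[d,-e],s-o,rcond=None)[0];a,b=o+t[0]*d,s+t[1]*e
    return (a+b)/2,np.linalg.norm(a-b)
def proj(n,p):
    c=viewer.get_calibration(n);x=np.array(c["extrinsics"])@np.r_[p,1];return c["fx"]*x[0]/x[2]+c["cx"],c["fy"]*x[1]/x[2]+c["cy"]
def blob(img,kind,box):
    x0,y0,x1,y1=box;h=cv2.cvtColor(img[y0:y1,x0:x1],cv2.COLOR_BGR2HSV)
    m=cv2.inRange(h,(0,0,205),(180,40,255)) if kind=="white" else cv2.inRange(h,(0,190,110),(6,255,255))|cv2.inRange(h,(174,190,110),(180,255,255))
    k,l,s,c=cv2.connectedComponentsWithStats(m);i=1+np.argmax(s[1:,4]);return c[i]+[x0,y0],s[i]
E
python3 - <<'E'
from h import *
np.set_printoptions(precision=4,suppress=True)
t,s=cv2.imread("pics/top0.png"),cv2.imread("pics/scene0.png")
a,sa=blob(t,"white",(175,210,215,245));b,sb=blob(s,"white",(180,155,205,180));print("cap",a,sa,b,sb,tri(a,b),plane("top",*a,.167))
a,sa=blob(t,"red",(272,222,295,240));b,sb=blob(s,"red",(245,200,265,230));print("knob",a,sa,b,sb,tri(a,b),plane("top",*a,.143))
P=np.array([plane("top",u,v,.095)[:2] for u,v in[(333.75,203.75),(267.5,177),(285,134.5),(349.5,159.5)]]);print(P)
for i in range(4):
    d=P[(i+1)%4]-P[i];print(np.linalg.norm(d),np.degrees(np.arctan2(d[1],d[0])))
print(P.mean(0))
E
```

```text
cap [189.2435 223.7043] [  9   8  12  12 115] [185.1484 163.871 ] [  0   0  15  17 155] (array([0.4727, 0.0396, 0.1823]), np.float64(0.007887375557037009)) [0.4765 0.0388 0.167 ]
knob [283.0909 230.9091] [ 9  7  5  5 22] [253.3889 211.8889] [ 7  9  4  7 18] (array([ 0.46  , -0.2109,  0.1296]), np.float64(7.588883089961923e-05)) [ 0.4592 -0.2101  0.143 ]
[[ 0.5384 -0.3561]
 [ 0.6146 -0.1702]
 [ 0.7387 -0.2211]
 [ 0.6654 -0.4043]]
0.20086032997316638 67.69072852865345
0.13410654688187548 -22.26338839112382
0.19733011797667963 -111.81386081531369
0.1358616105429083 159.2280808955014
[ 0.6393 -0.2879]
```

Request:
drive_tool:
  motion: [-20,-20,0,0,0,0,85,-55,-56,0,0,0,0,85,-92,-93,0,0,0,0,85,-130,-132,0,0,0,0,85,-168,-171,0,0,0,0,85,-206,-209,0,0,0,0,85,-244,-248,0,0,0,0,85,-282,-287,0,0,0,0,85,-320,-325,0,0,0,0,85,-358,-364,0,0,0,0,85,-390,-396,0,0,0,0,85,-412,-419,0,0,0,0,85,-426,-433,0,0,0,0,85,-426,-433,0,0,0,0,85]

```text
time_s: 1.85
tool_pos: [0.4766, 0.0374, 0.4043]
tcp_rot: [-180.0, -0.0, 157.5]
contact_force: [-0.1, 1.1, -0.7]
opening: 0.0849
finger_force: 0.0
```

Run:
```python
from h import *
t,s=viewer.camera("top"),viewer.camera("scene")
cv2.imwrite("pics/m1.png",np.hstack([cv2.resize(t[160:300,110:270],None,fx=2.5,fy=2.5),cv2.resize(s[90:230,110:270],None,fx=2.5,fy=2.5)]))
o=status.get_obs();print(o['tool_pos'],o['tcp_rot'],o['time_s'])
```

```text
[0.47610486 0.03959264 0.40439608] [ 1.79994878e+02 -5.66030453e-02  1.57691734e+02] 1.95
```

View pics/m1.png

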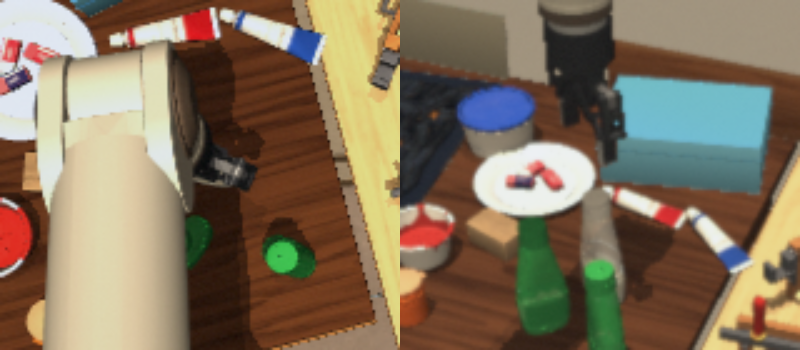

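Run:
```python
from h import *
for p in[(.4765,.0388,.167),(.4765,.0388,.1535),(.4765,.0388,0)]:print(proj("scene",p))
print(tri((190.2,224.5),(189,168)), tri((189.3,223.7),(189,167.5)))
```

```text
(np.float64(187.882207002789), np.float64(167.2948186017367))
(np.float64(188.22266375193266), np.float64(170.75763478837337))
(np.float64(191.78343036335033), np.float64(206.97451193904243))
(array([0.47532546, 0.03522043, 0.16662326]), np.float64(0.0026647563426013612)) (array([0.4776479 , 0.03752914, 0.16599771]), np.float64(0.003174007856201296))
```

The cap lies at (189,169) in the scene view, straight below the gripper as projected. I'll descend and pinch it.

Request:
drive_tool:
  motion: [0,-1,15,0,0,0,85,0,-1,35,0,0,0,85,0,-1,55,0,0,0,85,0,-1,75,0,0,0,85,0,-1,88,0,0,0,85,0,-1,93,0,0,0,85,0,-1,93,0,0,0,60,0,-1,93,0,0,0,50,0,-1,93,0,0,0,40,0,-1,93,0,0,0,25,0,-1,93,0,0,0,25,0,-1,93,0,0,0,25,0,-1,93,0,0,0,25,0,-1,93,0,0,0,25]

```text
time_s: 3.7
tool_pos: [0.4767, 0.0379, 0.3125]
tcp_rot: [179.9, 0.1, 157.7]
contact_force: [-0.0, -1.0, 5.5]
opening: 0.0339
finger_force: 60.1
```

Request:
drive_tool:
  motion: [0,0,-8,0,0,0,25,0,0,-25,0,0,0,25,0,0,-48,0,0,0,25,0,0,-72,0,0,0,25,0,0,-96,0,0,0,25,0,0,-118,0,0,0,25,0,0,-130,0,0,0,25,0,0,-135,0,0,0,25]

```text
time_s: 4.7
tool_pos: [0.4759, 0.0379, 0.447]
tcp_rot: [180.0, 0.0, 157.7]
contact_force: [-0.4, -0.5, -2.1]
opening: 0.0343
finger_force: 59.9
```

Request:
drive_tool:
  motion: [-8,-9,0,0,0,0,25,-23,-25,0,0,0,0,25,-42,-45,0,0,0,0,25,-62,-67,0,0,0,0,25,-82,-89,0,0,0,0,25,-102,-110,0,0,0,0,25,-122,-132,0,0,0,0,25,-142,-154,0,0,0,0,25,-162,-175,0,0,0,0,25,-182,-197,0,0,0,0,25,-202,-219,0,0,0,0,25,-222,-240,0,0,0,0,25,-240,-260,0,0,0,0,25,-254,-275,0,0,0,0,25,-262,-284,0,0,0,0,25,-265,-287,0,0,0,0,25,-265,-287,0,0,0,0,25,-265,-287,0,0,0,0,25]

```text
time_s: 6.95
tool_pos: [0.6123, -0.3273, 0.4467]
tcp_rot: [180.0, -0.0, 157.7]
contact_force: [0.9, 0.2, -2.3]
opening: 0.034
finger_force: 59.9
```

Run:
```python
from h import *
t,s=viewer.camera("top"),viewer.camera("scene")
cv2.imwrite("pics/m2.png",np.hstack([cv2.resize(t[110:270,220:380],None,fx=2.5,fy=2.5),cv2.resize(s[100:260,210:370],None,fx=2.5,fy=2.5)]))
o=status.get_obs();print(o['tool_pos'],o['tcp_rot'],o['time_s'],o['opening'],o['contact_force'])
```

```text
[ 0.61230589 -0.32738557  0.4469356 ] [1.79976953e+02 9.37665421e-03 1.57731712e+02] 7.05 0.03361236830413174 [-0.07658001  0.1583005  -2.15839674]
```

View pics/m2.png

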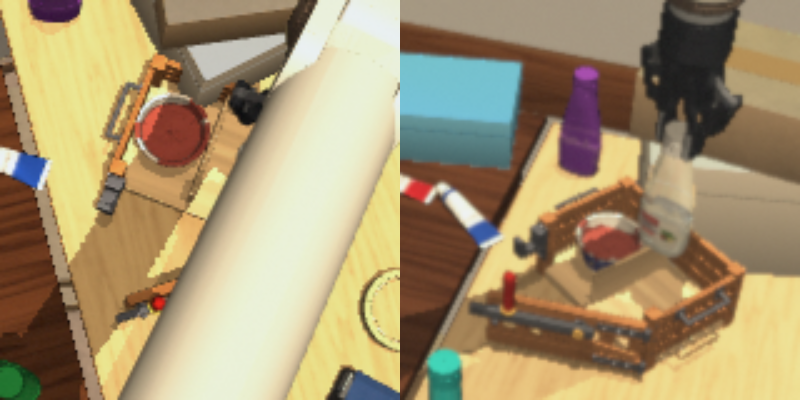

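The bottle hangs upright over the right bay. I'll lower it slowly.

Request:
drive_tool:
  motion: [0,0,10,0,0,0,25,0,0,30,0,0,0,25,0,0,52,0,0,0,25,0,0,74,0,0,0,25,0,0,94,0,0,0,25,0,0,108,0,0,0,25,0,0,115,0,0,0,25,0,0,118,0,0,0,25,0,0,119,0,0,0,25,0,0,120,0,0,0,25,0,0,120,0,0,0,25]

```text
time_s: 8.43
tool_pos: [0.6123, -0.3283, 0.3271]
tcp_rot: [-180.0, 0.0, 157.7]
contact_force: [-0.2, 0.0, -2.0]
opening: 0.0344
finger_force: 59.9
```

Nearly at the floor; I'll go on until contact.

Request:
drive_tool:
  motion: [0,0,0.7,0,0,0,25,0,0,1.4,0,0,0,25,0,0,2,0,0,0,25,0,0,2,0,0,0,25]

```text
time_s: 8.93
tool_pos: [0.6127, -0.3285, 0.3267]
tcp_rot: [-180.0, 0.2, 157.7]
contact_force: [-0.7, 0.5, 6.5]
opening: 0.0344
finger_force: 60.5
```

Request:
drive_tool:
  motion: [0,0,-0.5,0,0,0,25,0,0,-0.5,0,0,0,50,0,0,-0.5,0,0,0,70,0,0,-0.5,0,0,0,85,0,0,-0.5,0,0,0,85,0,0,-8,0,0,0,85,0,0,-25,0,0,0,85,0,0,-50,0,0,0,85,0,0,-80,0,0,0,85,0,0,-105,0,0,0,85,0,0,-120,0,0,0,85]

```text
time_s: 10.3
tool_pos: [0.6124, -0.3285, 0.4479]
tcp_rot: [-180.0, 0.2, 157.7]
contact_force: [-0.1, -0.1, 0.3]
opening: 0.0852
finger_force: 0.0
```

Run:
```python
from h import *
np.set_printoptions(precision=4,suppress=True)
C=np.array([.6393,-.2879]);a=np.radians(-21.8);R=np.array([[np.cos(a),-np.sin(a)],[np.sin(a),np.cos(a)]])
f=lambda u,v,z:R.T@(plane("top",u/4+170,v/4+120,z)[:2]-C)
for n,u,v,z in[("gate free top",408,437,.092),("gate hinge top",655,362,.092),("bar tip end",388,468,.083),("bar pivot end",585,404,.083),("catch lip",368,292,.087),("slot",378,268,.07),("knob",453,444,.143)]:print(n,f(u,v,z))
t=viewer.camera("top");s=viewer.camera("scene")
try:
  a1,_=blob(t,"red",(272,222,295,240));b1,sb=blob(s,"red",(245,200,265,230));print(a1,b1,sb,plane("top",*a1,.143),tri(a1,b1))
except Exception as e:print(e)
```

```text
gate free top [-0.1992  0.0341]
gate hinge top [-0.0858 -0.1077]
bar tip end [-0.2239  0.039 ]
bar pivot end [-0.1305 -0.0733]
catch lip [-0.1138  0.0979]
slot [-0.0926  0.0983]
knob [-0.1962  0.0049]
[283.1905 230.9524] [253.2121 215.6364] [ 7  9  4 15 33] [ 0.4591 -0.2103  0.143 ] (array([ 0.4604, -0.2115,  0.1147]), np.float64(0.0014824802593311275))
```

Request:
drive_tool:
  motion: [10,3,0,0,0,0.06,85,30,8,0,0,0,0.16,85,54,15,0,0,0,0.27,85,80,22,0,0,0,0.4,85,106,29,0,0,0,0.53,85,132,36,0,0,0,0.65,85,156,43,0,0,0,0.76,85,174,48,0,0,0,0.84,85,183,50,0,0,0,0.88,85,186,51,0,0,0,0.88,85,186,51,0,0,0,0.88,60]

```text
time_s: 11.78
tool_pos: [0.4595, -0.2104, 0.4444]
tcp_rot: [-180.0, -0.0, 107.3]
contact_force: [0.5, 0.1, -0.4]
opening: 0.0689
finger_force: 0.0
```

Run:
```python
from h import *
t,s=viewer.camera("top"),viewer.camera("scene")
cv2.imwrite("pics/m3.png",np.hstack([cv2.resize(t[110:270,220:380],None,fx=2.5,fy=2.5),cv2.resize(s[100:260,190:350],None,fx=2.5,fy=2.5)]))
o=status.get_obs();print(o['tool_pos'],o['tcp_rot'],o['time_s'],o['opening'],o['q'])
b,sb=blob(s,"red",(240,195,268,235));print(b,sb,proj("scene",(.4597,-.211,.121)),proj("scene",(.4597,-.211,.143)))
```

```text
[ 0.45974104 -0.21058404  0.44447158] [-1.79985246e+02 -5.77992013e-04  1.07269062e+02] 11.875 0.06012744568484375 [ 10.73833806   9.74911668  12.18212754 107.67574622  -2.29191558
  62.82090935  41.06649043]
[253.25 211.25] [13 15  2  3  4] (np.float64(253.24745918173912), np.float64(214.1251912258081)) (np.float64(253.45449801720153), np.float64(208.57116708468357))
```

View pics/m3.png

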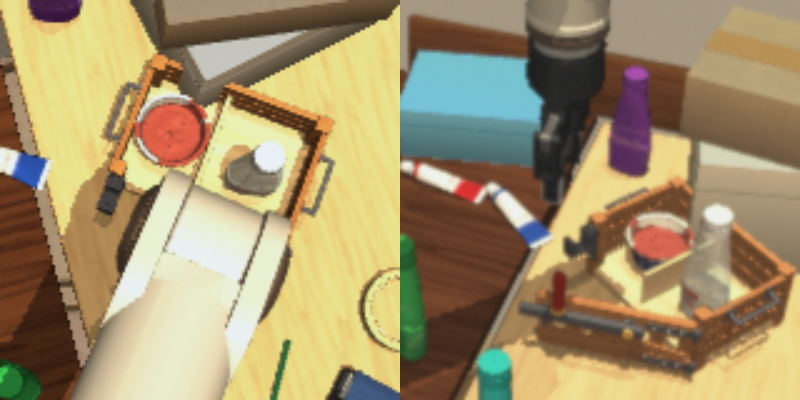

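The bottle stands in the right bay with its cap at (268,157) in the left half, and the knob at (558,290) in the right half is right below the gripper. I'll descend and pinch the knob.

Request:
drive_tool:
  motion: [0,0,15,0,0,0,55,0,0,40,0,0,0,55,0,0,70,0,0,0,55,0,0,100,0,0,0,55,0,0,130,0,0,0,55,0,0,152,0,0,0,55,0,0,162,0,0,0,55,0,0,165,0,0,0,55,0,0,165,0,0,0,35,0,0,165,0,0,0,22,0,0,165,0,0,0,8,0,0,165,0,0,0,8,0,0,165,0,0,0,8,0,0,165,0,0,0,8]

```text
time_s: 13.62
tool_pos: [0.4599, -0.2105, 0.2804]
tcp_rot: [179.9, 0.0, 107.2]
contact_force: [-0.9, 0.6, 5.8]
opening: 0.0141
finger_force: 58.4
```

Request:
drive_tool:
  motion: [-2,0,-3.5,0,0,0,8,-5,0,-7.5,0,0,0,8,-7.5,0,-11,0,0,0,8,-10,0,-14.5,0,0,0,8,-13,0,-18,0,0,0,8,-16,0,-21,0,0,0,8,-16,0,-21,0,0,0,8]

```text
time_s: 14.5
tool_pos: [0.4646, -0.2259, 0.3013]
tcp_rot: [179.9, 0.0, 107.2]
contact_force: [0.1, -0.1, -4.9]
opening: 0.0143
finger_force: 59.0
```

Run:
```python
from h import *
s=viewer.camera("scene")
cv2.imwrite("pics/m4.png",cv2.resize(s[130:260,210:370],None,fx=4,fy=4))
for i in range(0,69,8):
    d=i/100; c,n=np.cos(d),np.sin(d);print(i/100,np.round([144.6*c+21.5*n-144.6,144.6*n-21.5*c+21.5],1))
```

```text
0.0 [0. 0.]
0.08 [ 1.3 11.6]
0.16 [ 1.6 23.3]
0.24 [ 1. 35.]
0.32 [-0.6 46.6]
0.4 [-3. 58.]
0.48 [-6.4 69.2]
0.56 [-10.7  80.1]
0.64 [-15.8  90.6]
```

View pics/m4.png

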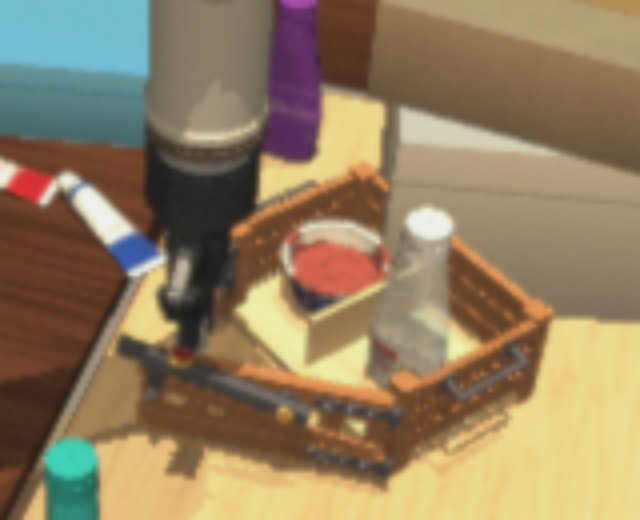

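The bar is lifted, with its tip at (125,345). I'll swing the gate most of the way shut.

Request:
drive_tool:
  motion: [0.5,4,0,0,0,0.03,8,1.3,11.6,0,0,0,0.08,8,1.6,20.5,0,0,0,0.14,8,1.4,29,0,0,0,0.2,8,0.5,38,0,0,0,0.26,8,-0.6,46.6,0,0,0,0.32,8,-2.3,55,0,0,0,0.38,8,-4.6,63.5,0,0,0,0.44,8,-7.4,72,0,0,0,0.5,8,-10.7,80,0,0,0,0.56,8,-10.7,80,0,0,0,0.56,8]

```text
time_s: 15.92
tool_pos: [0.5452, -0.2109, 0.3011]
tcp_rot: [179.9, -0.1, 75.2]
contact_force: [-0.3, 2.8, 0.1]
opening: 0.0141
finger_force: 59.6
```

Request:
drive_tool:
  motion: [0.5,5,0,0,0,0.035,8,1,10,0,0,0,0.07,8,1.4,14,0,0,0,0.1,8,1.4,14,0,0,0,0.1,8]

```text
time_s: 16.42
tool_pos: [0.559, -0.2132, 0.3013]
tcp_rot: [179.9, -0.1, 69.4]
contact_force: [1.7, 5.5, 2.5]
opening: 0.0142
finger_force: 59.8
```

Run:
```python
from h import *
t,s=viewer.camera("top"),viewer.camera("scene")
cv2.imwrite("pics/m5.png",np.hstack([cv2.resize(t[150:250,240:340],None,fx=4,fy=4),cv2.resize(s[170:270,225:325],None,fx=4,fy=4)]))
```

```text
(no output)
```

View pics/m5.png

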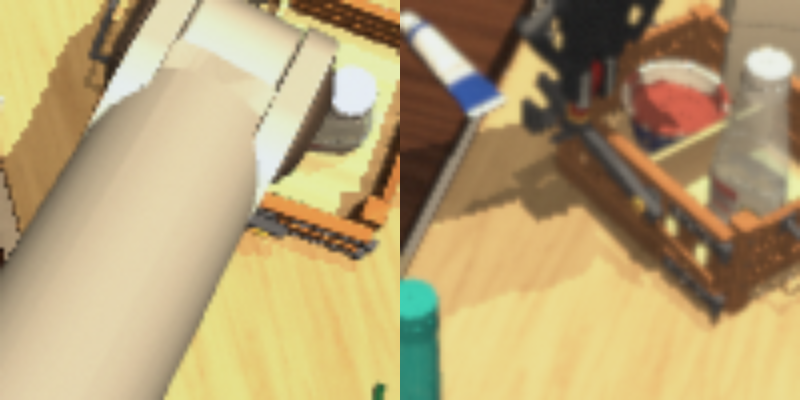

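Request:
drive_tool:
  motion: [0.7,1.5,0,0,0,0.01,8,1,3,0,0,0,0.02,8,1,3,0,0,0,0.02,8]

```text
time_s: 16.9
tool_pos: [0.5618, -0.2136, 0.3012]
tcp_rot: [179.9, -0.1, 68.3]
contact_force: [2.2, 5.3, 2.2]
opening: 0.0139
finger_force: 59.8
```

Request:
drive_tool:
  motion: [0.7,1,0,0,0,0.0,8,1,2,0,0,0,0.0,8,1,3,0,0,0,0.0,8,1,4,0,0,0,0.0,8,1,4,0,0,0,0.0,8]

```text
time_s: 17.52
tool_pos: [0.565, -0.2142, 0.301]
tcp_rot: [-179.9, -0.1, 68.3]
contact_force: [-1.7, 6.9, 4.9]
opening: 0.0141
finger_force: 59.9
```

Request:
drive_tool:
  motion: [0.5,1,0,0,0,0.0,8,1,2,0,0,0,0.0,8,1,2,0,0,0,0.0,8]

```text
time_s: 17.9
tool_pos: [0.566, -0.2139, 0.3004]
tcp_rot: [-179.7, -0.1, 68.2]
contact_force: [-6.0, 7.8, 6.4]
opening: 0.0142
finger_force: 60.2
```

Request:
drive_tool:
  motion: [3,-1,3,0,0,0,8,6,-1,6.5,0,0,0,8,9,-1,10,0,0,0,8,11.6,-1,13.5,0,0,0,8,14,-1,17,0,0,0,8,16,-1,20,0,0,0,8,16,-1,20,0,0,0,8]

```text
time_s: 18.77
tool_pos: [0.5712, -0.1995, 0.2807]
tcp_rot: [-179.8, 0.0, 68.3]
contact_force: [-3.7, 5.3, 4.8]
opening: 0.0142
finger_force: 62.9
```

Request:
drive_tool:
  motion: [0,0,0,0,0,0,20,0,0,0,0,0,0,35,0,0,0,0,0,0,45,0,0,0,0,0,0,50,0,0,-10,0,0,0,50,0,0,-35,0,0,0,50,0,0,-70,0,0,0,50,0,0,-110,0,0,0,50,0,0,-150,0,0,0,50,10,-40,-165,0,0,0,50,20,-90,-170,0,0,0,50,30,-140,-170,0,0,0,50,60,-170,-170,0,0,0,50,100,-180,-170,0,0,0,50,140,-180,-170,0,0,0,50,140,-180,-170,0,0,0,50]

```text
time_s: 20.78
tool_pos: [0.4573, 0.0, 0.4515]
tcp_rot: [179.9, -0.1, 68.6]
contact_force: [0.9, 0.3, -0.8]
opening: 0.0498
finger_force: 0.0
```

Run:
```python
from h import *
t,s=viewer.camera("top"),viewer.camera("scene")
cv2.imwrite("pics/m6.png",np.hstack([cv2.resize(t[120:220,250:350],None,fx=4,fy=4),cv2.resize(s[160:260,245:345],None,fx=4,fy=4)]))
try: b,sb=blob(s,"red",(245,180,285,212));print(b,sb)
except Exception as e: print(e)
a,sa=blob(t,"red",(270,180,300,215));print(a,sa,plane("top",*a,.143),tri(a,b))
```

```text
[269.75    192.15625] [23  7  5 14 32]
[278.5        190.54545455] [ 6  8  6  6 22] [ 0.56865063 -0.19860188  0.143     ] (array([ 0.57194239, -0.19912443,  0.11689373]), np.float64(0.002087059378390488))
```

View pics/m6.png

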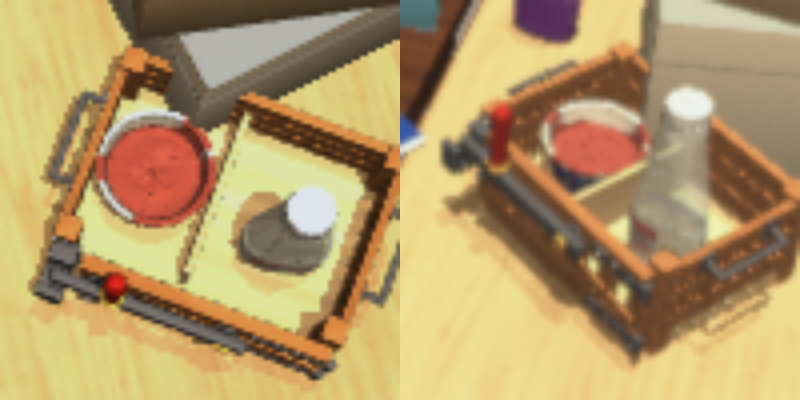

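The gate is shut, the bar lies level in the catch (left half, about (60,270)), the knob is upright, and the bottle stands in the right bay. The arm is clear, so I'll hand it in.

```bash
python3 -c "
from rig import order
print(order.sign_off())"
```

```text
the job is handed in; nothing more can be done
None
```

I handed the job in at about 21 s. The last pictures show the glue bottle upright in the right bay and the gate shut with its bar level in the catch. The arm was clear; sign-off returned no verdict.

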